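# Make up two clay-class tool kits

### The job

Make up the two class kits. The yellow tray gets the blue test tile, lying flat in the open compartment, and the pale wooden stamp; the blue tray gets the round metal cutter, standing the way up it is now in the open compartment, and the black stamp. Press each stamp, foot down, into its tray's foam socket until it is fully home and upright, and leave the brown tile and the clay pinch pot where they are.

Things in the scene. Friction and masses are not known exactly. Their poses are not given: they have to be found in the camera images.
- tile: blue glazed test tile, flat slab 70 (its x) x 40 (its y) x 8 mm, lying on the table; origin at the centre of its underside; 40 g
- cutter: round metal clay cutter, grey, like a small pan standing on the table: 56 mm diameter at the foot, a 62 mm rim from 22 to 30 mm height, 30 mm tall; it acts as a solid; origin at the centre of its underside, z up; 60 g
- pale_stamp: pale wood upright clay stamp, 68 mm tall, 80 g: round foot of 30 mm diameter up to 26 mm height, bottom edge bevelled 4 mm; above it a round handle of 24 mm diameter from 29 to 64 mm height, thin brass ring low on it; origin: centre of its underside, z up
- black_stamp: black upright clay stamp, 68 mm tall, 80 g: round foot of 30 mm diameter up to 26 mm height, bottom edge bevelled 4 mm; above it a round handle of 24 mm diameter from 29 to 64 mm height, thin brass ring low on it; origin: centre of its underside, z up
- yellow_tray: yellow tray, 118 x 184 mm (x, y), fixed to the table; origin: centre of its underside; floor top at z = 4 mm. Its +y part is an open compartment, 110 x 100 mm inside, centred at (0, +38) mm, rims 4 mm thick, 12 mm high. Its -y part is a grey foam block 72 mm wide, top at z = 28 mm, with a round socket centred at (0, -52) mm, open down to the tray floor (see blue_tray)
- blue_tray: blue tray, built and measured like yellow_tray. In both, 4 springy pads narrow the socket: a funnel from 44 mm across at z = 28 mm to 26.4 mm at z = 15 mm and below. A 30 mm stamp merely set down stays up in the funnel; a push of about 5 to 15 N spreads the pads, which then grip it. Fully home it stands on the tray floor: its origin at z = 4 mm, its top 72 mm above the table
- brown_tile: brown glazed test tile, 70 x 40 x 8 mm, not wanted in any kit: leave it alone; origin at the centre of its underside
- pinch_pot: brown clay pinch pot, 72 mm across, 47 mm tall, standing to the right of the work: leave it alone; origin at the centre of its underside
Things that resemble listed ones, but are neither listed nor needed, are in the scene too. There is more than one size of the black_stamp; the job needs the smallest.

How it is judged:
By the outcome, as a careful person would: the job done as asked, in the order asked, and still so for the second after the job is handed in, with the robot touching nothing.
It also fails if it takes over 90 s, if anything falls off the work surface, if the arm or the gripper's body presses on something with over 40 N, if the wrist force passes 120 N, or if a joint passes its speed limit or range.

### The arm

A 6-joint arm with a two-finger parallel gripper is mounted at the origin on a cart in front of the work surface, level with it; the furniture and walls round the work are solid. World frame = base frame: x ahead of the robot, y to its left, z up, the work surface at z = 0. Lengths are in mm, angles in rad, forces in N, time in s.
With the tool pointing down it reaches from about 225 to 875 mm from the base axis. Payload 3.4 kg.
Tool frame: the origin (TCP) lies at the very end of the fingers, on their centre line; the grasp point (between the pads) lies 19 mm behind it (robot.grip_depth is the distance from the TCP to the grasp point, in mm); z points along the fingers, y is the line along which they close (so a half turn about z gives the same grasp; the last joint's range is limited). The gripper opens to 85 mm and grips with 20 to 120 N. Pads are 22 mm wide; open, the fingers measure 114 mm over their backs; the gripper's body (76 mm by 85 mm) begins 54 mm behind the grasp point. The pads swing forward as they close: fully open they stand 13 mm farther back than shut.
Start: joints at [1.128, 0.276, 1.505, -0, 1.361, -0.121], TCP at [181.875, 545.513, 231.328] pointing down, gripper open.
Joint ranges: [-2.89, 2.89], [-0.75, 2.08], [0.22, 2.7], [-1.18, 4.32], [0.11, 2.71], [-2.7, 2.7]. Speed limits (rad/s): [2.57, 2.57, 3.14, 3.14, 3.14, 3.14].

### API

Orientations are given as [roll, pitch, yaw] about the fixed x, y, z axes, in that order (R = Rz(yaw) Ry(pitch) Rx(roll)).
In Python, from plant import robot gives the robot as it stands.
- The arm moves only by the tool drive_tool, never from a script. Its argument "motion" is a list of rows, each a list of 6 numbers: the shift along the tool's x, y, z in cm, then the turn, a rotation vector about the tool's x, y, z in rad. A call has 1 to 20 rows; each row shifts and turns the commanded pose from where the row before left it, along the tool's axes as they then stand; what a row does not reach is not made up. A row lasts 1/12 s, in which the tool goes at most 41.7 mm and 7.16 degrees, less where a joint would pass 70% of its speed; a pose out of reach is approached as far as the arm can. A call with a gripper value outside its range is refused whole. "fingers" is the opening, from 0 (shut) to 1 (fully open), set as the call begins (left out, the last holds). The fingers move at their own pace and stop on an object; "squeeze" is the grip in N (left out, the last holds). Time passes only in rows, so rows that do not move let the fingers close. It gives the time, the measured TCP pose, the force, the opening and the grip force at its end, in the units of the state.
- robot.get_obs(): the state, without advancing time (a new reading comes with each control period).
- robot.capture(name): name is "scene" or "side" or "wrist"; returns a dict with "pixels" (384x512x3 uint8, red, green, blue), "range_z" (384x512 float32, mm along the optical axis (not along the pixel's ray), 0 where there is no reading), "camera_matrix" (3x3 intrinsics, pixels), "R" (3x3) and "t" (3): a world point X has camera coordinates R X + t. Camera axes: x right, y down, z forward; pixel columns grow to the right and rows downward; lengths in mm; the calibration is good to about 2 mm. A picture is of the moment at which its call begins.
- robot.close_job(): hands the job in; it is judged then, once.
The state is a dict: "time_s": time; "qpos": joint angles; "qvel": joint speeds; "joint_torque": joint torques, N m; "tool_pos": TCP position; "eef_rot": TCP orientation; "ft_force": force on the tool from outside, world axes, zero at the start; "moment": the same for the moment, N m; "finger_gap": finger opening in mm; "grip_force": force on a finger pad.
Only numpy, scipy, OpenCV 4.12 (cv2) and the standard library are available. Lean on these libraries where they do the work, as an engineer would, in place of code of your own. Each camera call takes 0.05 s, during which the arm holds its last target. There are 200 camera calls.

## Working session

There is one attempt and no reset: what is moved stays moved. The work goes in short steps, Python scripts to look and compute and a tool call to move; the robot and the scene stay as the last step left them, time stands still between calls to the robot, and variables do not carry over. Pictures are saved under pics/ and viewed, at most 14 in all, crops included, and the job is handed in when it is done.

Besides the shell and the picture viewer there is one more tool, called by a JSON object that holds its "api" and its "payload". drive_tool: Moves the arm, as the interface text tells. Its arguments: {"type":"object","properties":{"motion":{"type":"array"},"fingers":{"type":"number"},"squeeze":{"type":"number"}},"required":["motion"]}

```bash
mkdir -p pics
cat > h.py <<'E'
import numpy as np, cv2
from plant import robot
def cap(n,save=None):
    c=robot.capture(n)
    if save: cv2.imwrite('pics/'+save,c['pixels'][:,:,::-1])
    return c
def pt(c,u,v,z=None):
    K,R,t=c['camera_matrix'],np.array(c['R']),np.array(c['t'])
    d=R.T@np.linalg.solve(K,[u,v,1.]); o=-R.T@t
    if z is None:
        return o+d*c['range_z'][int(v),int(u)]
    return o+d*(z-o[2])/d[2]
def cloud(c):
    K,R,t=c['camera_matrix'],np.array(c['R']),np.array(c['t'])
    v,u=np.mgrid[:384,:512]; d=np.stack([u,v,np.ones_like(u)],-1)@np.linalg.inv(K).T
    return (d*c['range_z'][...,None]-t)@R
E
python3 - <<'E'
from h import *
a=cap('scene','s.png');b=cap('side','d.png');w=cap('wrist','w.png')
o=robot.get_obs();print(o['time_s'],o['tool_pos'],o['eef_rot'],o['ft_force'],o['finger_gap'],robot.grip_depth)
for c in(a,b,w):print(-np.array(c['R']).T@c['t'],c['R'])
E
```

```text
0.15 [181.69287243 545.1171648  230.67436363] [-3.14024849e+00 -1.71380514e-04  2.81977598e+00] [ 0.40715963 -0.71361312 -0.01265407] 85.45633240661395 18.700000000000003
[-445.12481242 -537.04479391  709.8836276 ] [[ 0.46566516 -0.8847175   0.02075815]
 [-0.46705338 -0.26561893 -0.84339061]
 [ 0.7516762   0.38304246 -0.53689978]]
[  123.58039121 -1012.61605726   854.90013816] [[ 0.92153533 -0.38775856 -0.02039471]
 [-0.25203861 -0.55737949 -0.79107815]
 [ 0.29537973  0.73414672 -0.61137501]]
[117.75901656 566.82643391 373.24830064] [[ 0.31570413  0.94885387 -0.00269116]
 [ 0.915416   -0.30382984  0.26400944]
 [ 0.24968872 -0.0858124  -0.96451634]]
```

View pics/s.png

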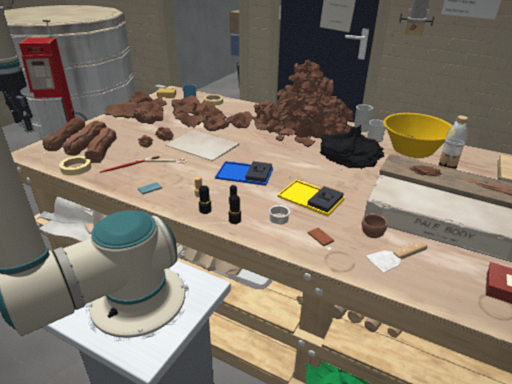

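View pics/d.png

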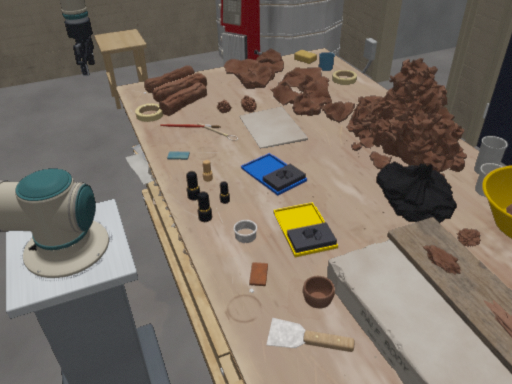

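Scene view: blue tile (150,188), pale stamp (198,187), cutter (279,214), blue tray (245,173), yellow tray (312,197). Black-stamp candidates in the side view: (193,185), (205,205) and (224,192), the last looking smallest. Other possible confusions are the brown tile (259,274) for the blue tile, and the ring (149,112) for the cutter at (245,231). I'll measure these and check them in a crop.

Run:
```python
from h import *
b=cap('side');P=cloud(b)
im=b['pixels'];hsv=cv2.cvtColor(im,cv2.COLOR_RGB2HSV)
cv2.imwrite('pics/c1.png',cv2.resize(im[140:260,150:350,::-1],(800,480),interpolation=cv2.INTER_CUBIC))
# heights: components above table
m=((P[...,2]>14)&(b['range_z']>0)).astype(np.uint8);m[:, :160]=0;m[:140]=0;m[260:]=0;m[:,350:]=0
n,l,s,ce=cv2.connectedComponentsWithStats(m)
for i in range(1,n):
    if s[i,4]<20: continue
    q=P[l==i];top=q[:,2].max(); tq=q[q[:,2]>top-5]
    print(ce[i].round(),s[i,4],'top',top.round(1),'ctr top',tq.mean(0).round(1),'ext',np.ptp(q[:,:2],axis=0).round())
for nm,lo,hi in(('blue',(80,60,60),(130,255,255)),('yel',(22,150,120),(34,255,255)),('brown',(4,120,80),(16,255,220))):
    k=cv2.inRange(hsv,lo,hi);k[:130]=0;k[300:]=0;k[:,:150]=0;k[:,345:]=0
    n,l,s,ce=cv2.connectedComponentsWithStats(k)
    for i in range(1,n):
        if s[i,4]<50: continue
        q=P[l==i];r=cv2.minAreaRect(q[:,:2].astype(np.float32));print(nm,ce[i].round(),s[i,4],r,np.percentile(q[:,2],[5,50,95]).round(1))
```

```text
[207. 169.] 152 top 71.9 ctr top [432.3 130.6  69.1] ext [28. 27.]
[284. 177.] 676 top 34.4 ctr top [640.3  23.5  30.7] ext [129. 118.]
[198. 196.] 642 top 93.4 ctr top [366.5  -2.5  90.3] ext [ 38. 142.]
[224. 191.] 168 top 71.9 ctr top [442.5   8.9  69. ] ext [29. 27.]
[245. 229.] 242 top 35.5 ctr top [ 443.5 -154.7   31.8] ext [62. 65.]
[311. 237.] 999 top 33.9 ctr top [ 587.2 -242.6   30.3] ext [127.  94.]
[342. 257.] 91 top 82.7 ctr top [ 590.  -385.3   79.4] ext [52. 22.]
blue [177. 155.] 98 ((240.38406372070312, -343.8184814453125), (1356.220703125, 66.32193756103516), 77.29371643066406) [ 6.7  9.3 12.1]
blue [268. 171.] 887 ((439.47576904296875, -436.0755615234375), (1300.16943359375, 195.74212646484375), 69.84263610839844) [ 2.9  7.2 18.1]
yel [299. 222.] 1169 ((418.84014892578125, -571.9423828125), (1048.5333251953125, 161.4449462890625), 64.93038940429688) [ 2.6  6.4 15.1]
brown [258. 274.] 327 ((269.97637939453125, -632.8167114257812), (813.069580078125, 40.43816375732422), 66.07327270507812) [ 6.3  8.8 11.5]
```

View pics/c1.png

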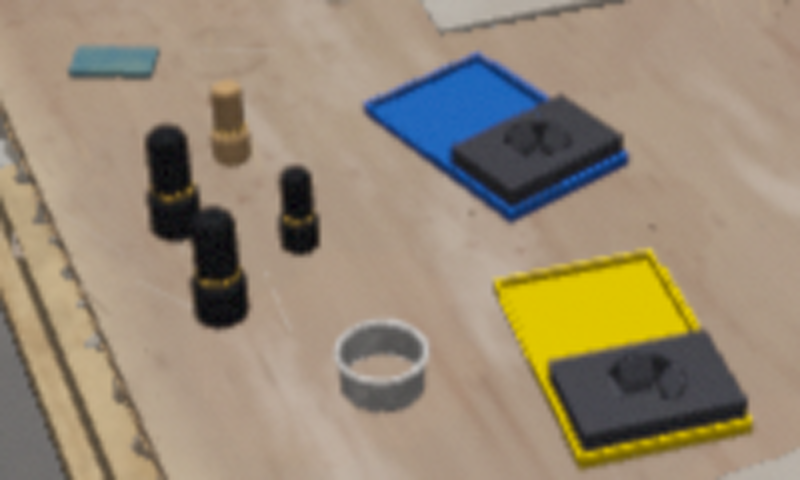

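The crop confirms the picks. The small black stamp is at side pixel (224,192), top about 69 mm; the other two black ones are taller (about 90 mm). Next I need the tile and tray poses.

Run:
```python
from h import *
for nm in('side','scene'):
    c=cap(nm);P=cloud(c);ok=c['range_z']>0;hsv=cv2.cvtColor(c['pixels'],cv2.COLOR_RGB2HSV)
    reg=lambda x0,x1,y0,y1,z0,z1: ok&(P[...,0]>x0)&(P[...,0]<x1)&(P[...,1]>y0)&(P[...,1]<y1)&(P[...,2]>z0)&(P[...,2]<z1)
    tab=reg(450,550,100,160,-20,3);print(nm,'table z',np.median(P[reg(440,540,60,120,-20,20)][:,2]).round(1))
    for t,lo,hi,box in(('tile',(80,50,50),(110,255,255),(300,520,130,330)),('blue',(105,120,60),(130,255,255),(500,760,-80,220)),('yel',(22,150,120),(34,255,255),(450,760,-350,0)),('brown',(4,120,80),(16,255,220),(330,480,-350,-180))):
        k=(cv2.inRange(hsv,lo,hi)>0)&reg(*box,-10,40)
        if not k.any(): print(t,'none');continue
        q=P[k];print(t,k.sum(),[np.round(x,1) for x in cv2.minAreaRect(q[:,:2].astype(np.float32))],q.mean(0).round(1))
        if t in('blue','yel'):
            B=q.mean(0);f=reg(B[0]-130,B[0]+130,B[1]-140,B[1]+130,24,45);f=P[f];print('  foam',len(f),[np.round(x,1) for x in cv2.minAreaRect(f[:,:2].astype(np.float32))],f.mean(0).round(1))
            # colour pixels cast on z=12 plane
            v,u=np.nonzero(k);
    for x0,x1,y0,y1 in((330,420,-120,120),(420,480,-40,40),(400,460,100,160)):
        k=reg(x0,x1,y0,y1,55,120);n,l,s,ce=cv2.connectedComponentsWithStats(k.astype(np.uint8))
        for i in range(1,n):
            if s[i,4]>15:q=P[l==i];print('stamp',ce[i].round(),q.mean(0).round(1),q[:,2].max().round(1),q[:,:2].min(0).round(),q[:,:2].max(0).round())
```

```text
side table z 0.3
tile 130 [array([383.8, 294.8]), array([40.2, 66.9]), np.float64(62.5)] [382.9 293.4   9. ]
blue 794 [array([625.8,  73. ]), array([123.5, 188.8]), np.float64(15.1)] [616.1  92.2   8.3]
  foam 490 [array([639.4,  22.9]), array([113.8,  76.1]), np.float64(15.3)] [638.6  21.4  28.9]
yel 1166 [array([ 596. , -191.6]), array([188.8, 122.6]), np.float64(83.0)] [ 597.7 -163.3    7.8]
  foam 783 [array([ 547.3, -225.3]), array([102.2, 213.4]), np.float64(66.7)] [ 585.1 -242.9   28.8]
brown 325 [array([ 420.7, -292.6]), array([70.5, 36.6]), np.float64(61.1)] [ 419.7 -294.1    8.8]
stamp [191. 178.] [365.5  57.   77.1] 91.9 [351.  46.] [383.  78.]
stamp [203. 199.] [365.6 -48.6  77.4] 93.1 [352. -59.] [382. -29.]
stamp [223. 185.] [442.2   4.9  65.1] 72.9 [432.  -3.] [453.  19.]
stamp [206. 163.] [431.3 128.5  64.4] 71.9 [422. 117.] [445. 142.]
scene table z -0.0
tile 128 [array([379.9, 294.9]), array([39.1, 66.9]), np.float64(62.8)] [379.3 293.6   8.4]
blue 590 [array([623.6,  73. ]), array([128.7, 182.4]), np.float64(15.1)] [611.8  93.4   7.7]
  foam 303 [array([638.3,  24.4]), array([117. ,  73.7]), np.float64(14.6)] [634.6  22.7  29. ]
yel 768 [array([ 592.9, -191.7]), array([184.5, 126.5]), np.float64(82.4)] [ 591.5 -167.5    7.9]
  foam 446 [array([ 540.6, -218.6]), array([101.2, 225.9]), np.float64(63.1)] [ 574.9 -235.2   28.9]
brown 210 [array([ 416.6, -290.8]), array([66.2, 37.4]), np.float64(61.7)] [ 415.2 -292.8    9.1]
stamp [203. 192.] [358.7  60.4  77.2] 92.4 [348.  49.] [375.  79.]
stamp [234. 202.] [359.2 -44.6  76.6] 92.5 [348. -57.] [378. -26.]
stamp [232. 188.] [437.    7.6  64. ] 71.3 [428.  -3.] [452.  19.]
stamp [197. 179.] [427.6 131.2  64.7] 70.7 [418. 123.] [439. 141.]
```

```bash
cat >> h.py <<'E'
from scipy.spatial.transform import Rotation as Ro
def go(x,y,z,ang=None):
    """ang: world direction (deg) of tool y; prints total shift in tool cm, the turn about tool z, row count"""
    o=robot.get_obs();R=Ro.from_euler('xyz',o['eef_rot']).as_matrix()
    s=R.T@(np.array([x,y,z])-o['tool_pos'])/10
    a=np.degrees(np.arctan2(R[1,1],R[0,1])); t=0
    if ang is not None: t=-((ang-a+90)%180-90)
    # tilt left, in tool axes
    e=np.cross(R.T@[0,0,-1.],[0,0,1.])
    n=max(np.linalg.norm(s)/3.3,abs(t)/6.2)
    print('pos',np.round(o['tool_pos'],1),'ang',a.round(1),'shift',s.round(2),'turn',np.radians(t).round(3),'n',round(n,1),'tilt',e.round(3),'q6',round(o['qpos'][5],2),'t',round(o['time_s'],1))
    k=int(np.ceil(n)); print('row', (s/k).round(3), (np.radians(t)/k).round(4),'x',k)
E
python3 -c "
from h import *
go(382,295,60,62.5)"
```

```text
pos [181.8 545.3 231. ] ang 71.6 shift [-26.91 -17.41  17.11] turn 0.158 n 11.0 tilt [ 0.001  0.    -0.   ] q6 -0.12 t 0.3
row [-2.243 -1.451  1.426] 0.0132 x 12
```

{"api": "drive_tool", "payload": {"motion": [[-2.24,-1.45,1.42,0,0,0],[-2.24,-1.45,1.42,0,0,0],[-2.24,-1.45,1.42,0,0,0],[-2.24,-1.45,1.42,0,0,0],[-2.24,-1.45,1.42,0,0,0],[-2.24,-1.45,1.42,0,0,0],[-2.24,-1.45,1.42,0,0,0],[-2.24,-1.45,1.42,0,0,0],[-2.24,-1.45,1.42,0,0,0],[-2.24,-1.45,1.42,0,0,0],[-2.24,-1.45,1.42,0,0,0],[-2.24,-1.45,1.42,0,0,0],[0,0,0,0,0,0.08],[0,0,0,0,0,0.08],[0,0,0,0,0,0],[0,0,0,0,0,0]], "fingers": 1}}

```text
time_s: 1.63
tool_pos: [382.0, 295.4, 60.9]
eef_rot: [3.141, 0.0, 2.662]
ft_force: [-0.0, -0.6, -0.7]
finger_gap: 85.2
grip_force: 0.0
```

```bash
python3 -c "
from h import *
go(382,295,8,62.5)
c=cap('wrist','w1.png');hsv=cv2.cvtColor(c['pixels'],cv2.COLOR_RGB2HSV);P=cloud(c)
k=(cv2.inRange(hsv,(80,50,50),(110,255,255))>0)&(c['range_z']>0)&(P[...,2]<30)&(P[...,2]>4)
q=P[k];print(k.sum(),cv2.minAreaRect(q[:,:2].astype(np.float32)),q.mean(0))
"
```

```text
pos [382.  295.4  60.9] ang 62.5 shift [-0.02 -0.04  5.29] turn -0.0 n 1.6 tilt [-0. -0.  0.] q6 -0.58 t 1.6
row [-0.008 -0.021  2.647] -0.0001 x 2
5279 ((382.5979919433594, 298.5755920410156), (37.906585693359375, 68.90213775634766), 64.33260345458984) [380.2773612  300.56897242   8.11348757]
```

View pics/w1.png

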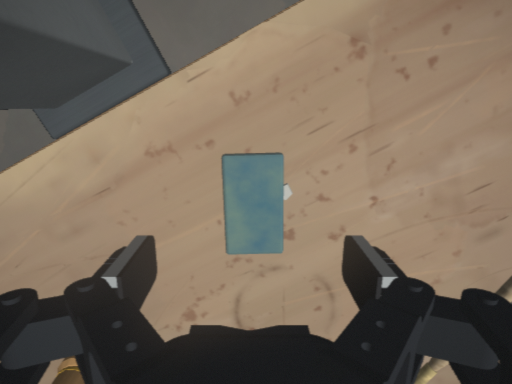

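{"api": "drive_tool", "payload": {"motion": [[0.05,0.1,2.0,0,0,0],[0.05,0.1,2.0,0,0,0],[0,0,1.0,0,0,0],[0,0,0.9,0,0,0],[0,0,0,0,0,0],[0,0,0,0,0,0]], "fingers": 0.6}}

```text
time_s: 2.18
tool_pos: [381.8, 297.9, 1.9]
eef_rot: [-3.141, -0.0, 2.661]
ft_force: [0.2, -0.0, 0.3]
finger_gap: 51.1
grip_force: 0.0
```

```bash
python3 -c "
from h import *
c=cap('wrist');P=cloud(c);
m=(c['range_z']>0)&(c['range_z']<330)
# fingertip lowest heights by side
for u0,u1 in((90,200),(300,400)):
    z=P[170:270,u0:u1,2][m[170:270,u0:u1]];z=z[(z>-5)];print(np.histogram(z,bins=[-5,-2,2,4,6,8,10,14,20,30,50])[0])
side=cap('side');cv2.imwrite('pics/d2.png',cv2.resize(side['pixels'][120:190,130:230,::-1],(800,560),interpolation=cv2.INTER_CUBIC))
print(robot.get_obs()['ft_force'])
"
```

```text
[   2 9270   39    6   27   43  130  235  425  709]
[   0 8085  227   12   31   35  126  241  430  706]
[0.37317916 0.8324344  0.96557764]
```

View pics/d2.png

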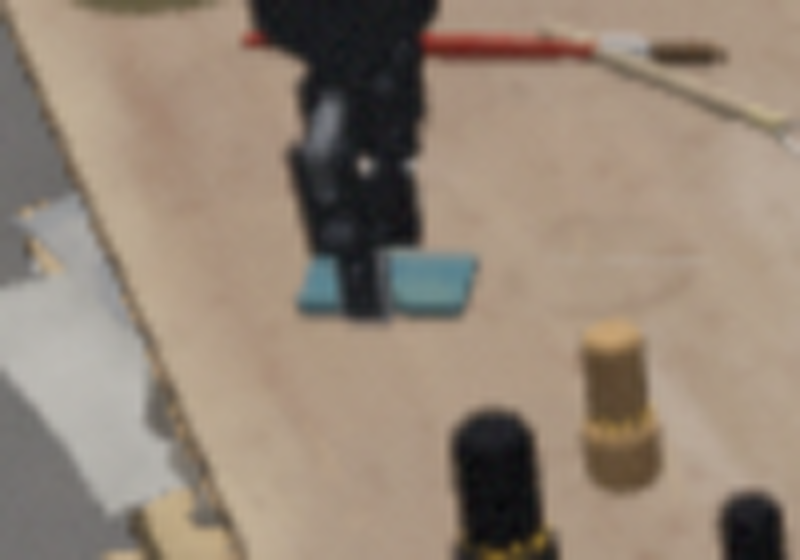

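{"api": "drive_tool", "payload": {"motion": [[-0.2,0,0.05,0,0,0],[0,0,0,0,0,0],[0,0,0,0,0,0],[0,0,0,0,0,0],[0,0,0,0,0,0],[0,0,0,0,0,0],[0,0,0,0,0,0]], "fingers": 0.3, "squeeze": 40}}

```text
time_s: 2.87
tool_pos: [384.3, 297.1, 2.4]
eef_rot: [3.14, 0.001, 2.66]
ft_force: [-0.7, 0.5, 6.0]
finger_gap: 38.6
grip_force: 40.0
```

{"api": "drive_tool", "payload": {"motion": [[0,0,-1,0,0,0],[0,0,-3,0,0,0],[0,0,-3,0,0,0],[0,0,-3,0,0,0],[0,0,-2,0,0,0],[0,0,0,0,0,0]]}}

```text
time_s: 3.37
tool_pos: [386.7, 298.4, 125.9]
eef_rot: [3.133, 0.006, 2.66]
ft_force: [0.3, 0.0, -0.5]
finger_gap: 38.6
grip_force: 40.4
```

```bash
python3 -c "
from h import *
c=cap('wrist','w2.png');hsv=cv2.cvtColor(c['pixels'],cv2.COLOR_RGB2HSV);P=cloud(c)
k=(cv2.inRange(hsv,(80,50,50),(110,255,255))>0)&(c['range_z']>0)&(P[...,2]>70)
q=P[k];print(k.sum(),q.mean(0),q[:,2].min(),q[:,2].max())
o=robot.get_obs();R=Ro.from_euler('xyz',o['eef_rot']).as_matrix()
L=(q-o['tool_pos'])@R;print('tool frame',L.mean(0),np.percentile(L,[1,99],axis=0))
go(599,-154,120,83)
"
```

```text
10444 [382.74692853 300.54240288 131.57362965] 129.09527311879734 137.39258226821906
tool frame [ 3.63231223  1.47895628 -7.87831473] [[-31.66350824 -17.37085231  -9.25627328]
 [ 35.09395206  20.25651965  -6.51892112]]
pos [385.3 297.6 123.7] ang 62.4 shift [-39.86 -30.12   0.35] turn -0.36 n 15.1 tilt [-0.005 -0.003  0.   ] q6 -0.57 t 3.4
row [-2.491 -1.883  0.022] -0.0225 x 16
```

View pics/w2.png

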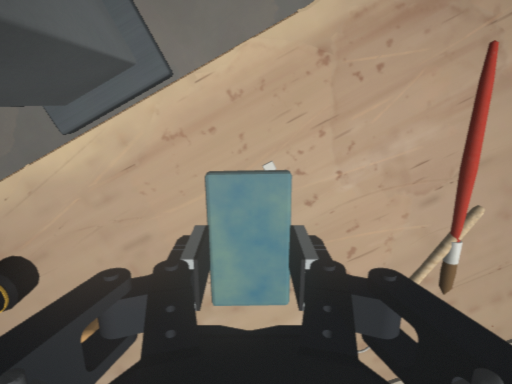

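{"api": "drive_tool", "payload": {"motion": [[-2.49,-1.88,0,0,0,0],[-2.49,-1.88,0,0,0,0],[-2.49,-1.88,0,0,0,0],[-2.49,-1.88,0,0,0,0],[-2.49,-1.88,0,0,0,0],[-2.49,-1.88,0,0,0,0],[-2.49,-1.88,0,0,0,0],[-2.49,-1.88,0,0,0,0],[-2.49,-1.88,0,0,0,0],[-2.49,-1.88,0,0,0,0],[-2.49,-1.88,0,0,0,0],[-2.49,-1.88,0,0,0,0],[-2.49,-1.88,0,0,0,0],[-2.49,-1.88,0,0,0,0],[-2.49,-1.88,0,0,0,0],[-2.49,-1.88,0,0,0,0],[0,0,0,0,0,-0.12],[0,0,0,0,0,-0.12],[0,0,0,0,0,-0.12],[0,0,0,0,0,0]]}}

```text
time_s: 5.08
tool_pos: [596.2, -154.5, 119.1]
eef_rot: [3.141, -0.004, 3.021]
ft_force: [-0.3, 0.2, -0.4]
finger_gap: 38.3
grip_force: 40.4
```

```bash
python3 -c "
from h import *
c=cap('wrist','w3.png');hsv=cv2.cvtColor(c['pixels'],cv2.COLOR_RGB2HSV);P=cloud(c)
k=(cv2.inRange(hsv,(22,150,100),(34,255,255))>0)&(c['range_z']>0)&(P[...,2]<25)
q=P[k];print(k.sum(),cv2.minAreaRect(q[:,:2].astype(np.float32)),q.mean(0))
go(599,-154,30,83)
"
```

```text
10279 ((583.4493408203125, -193.03857421875), (189.96058654785156, 100.59760284423828), 83.08165740966797) [ 570.45657304 -155.1477711     6.20553428]
pos [ 596.3 -154.3  119.4] ang 82.9 shift [-0.29  0.06  8.94] turn -0.002 n 2.7 tilt [-0.001  0.003  0.   ] q6 -1.81 t 5.1
row [-0.098  0.019  2.981] -0.0008 x 3
```

View pics/w3.png

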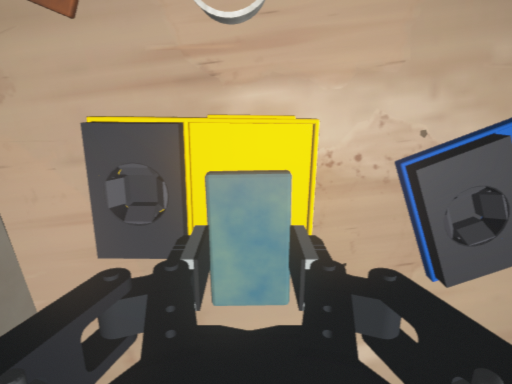

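{"api": "drive_tool", "payload": {"motion": [[-0.1,0,3,0,0,0],[-0.1,0,3,0,0,0],[-0.1,0,2.5,0,0,0],[0,0,1.5,0,0,0],[0,0,0.7,0,0,0],[0,0,0.3,0,0,0],[0,0,0,0,0,0],[0,0,0,0,0,0]]}}

```text
time_s: 5.8
tool_pos: [601.0, -155.0, 12.1]
eef_rot: [-3.141, 0.001, 3.019]
ft_force: [-0.2, 0.5, 0.1]
finger_gap: 38.4
grip_force: 40.4
```

```bash
python3 -c "
from h import *
go(432,130,120,90)
"
```

```text
pos [ 601.  -155.    12.1] ang 83.0 shift [ 20.24  26.21 -10.82] turn -0.122 n 10.6 tilt [ 0.    -0.001  0.   ] q6 -1.81 t 5.8
row [ 1.84   2.383 -0.984] -0.0111 x 11
```

Lower 5 mm more, release, rise.

{"api": "drive_tool", "payload": {"motion": [[0,0,0.3,0,0,0],[0,0,0.2,0,0,0],[0,0,0,0,0,0],[0,0,0,0,0,0]]}}

```text
time_s: 6.13
tool_pos: [600.4, -154.8, 6.8]
eef_rot: [-3.142, 0.001, 3.02]
ft_force: [0.4, 0.5, 0.0]
finger_gap: 38.1
grip_force: 40.5
```

{"api": "drive_tool", "payload": {"motion": [[0,0,0,0,0,0],[0,0,0,0,0,0],[0,0,0,0,0,0],[0,0,-1.5,0,0,0],[0,0,-3,0,0,0],[0,0,-3.5,0,0,0],[0,0,-3.5,0,0,0],[0,0,0,0,0,0]], "fingers": 0.6}}

```text
time_s: 6.8
tool_pos: [604.9, -156.4, 129.0]
eef_rot: [-3.138, 0.014, 3.02]
ft_force: [1.9, -0.3, 0.9]
finger_gap: 51.3
grip_force: 0.0
```

```bash
python3 -c "
from h import *
c=cap('wrist','w4.png')
for p in((138,194),(478,216)): print(pt(c,*p,28))
s=cap('side');P=cloud(s);hsv=cv2.cvtColor(s['pixels'],cv2.COLOR_RGB2HSV)
k=(cv2.inRange(hsv,(85,50,50),(110,255,255))>0)&(s['range_z']>0)&(P[...,0]>530)&(P[...,0]<670)&(P[...,1]<-90)&(P[...,1]>-220)
q=P[k];print(k.sum(),cv2.minAreaRect(q[:,:2].astype(np.float32)) if k.any() else '',q.mean(0))
go(432,130,115,90)
"
```

```text
[ 600.14870496 -247.48408716   28.        ]
[652.71648535  29.1416594   28.        ]
1260 ((590.5171508789062, -162.01025390625), (115.58679962158203, 85.69645690917969), 69.21719360351562) [ 579.18820208 -193.33667866  398.06322115]
pos [ 601.4 -155.2  123.5] ang 83.0 shift [20.29 26.25  0.74] turn -0.122 n 10.1 tilt [ 0.001 -0.004  0.   ] q6 -1.81 t 6.9
row [1.844 2.387 0.067] -0.0111 x 11
```

View pics/w4.png

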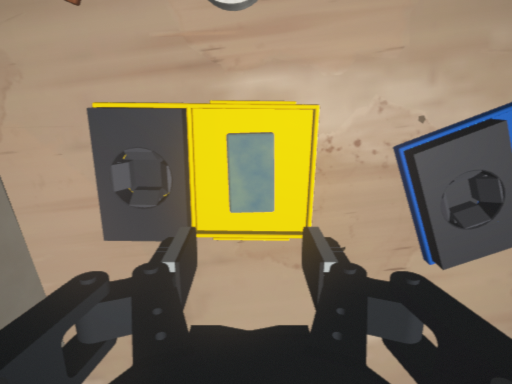

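{"api": "drive_tool", "payload": {"motion": [[1.84,2.39,0,0,0,0],[1.84,2.39,0,0,0,0],[1.84,2.39,0,0,0,0],[1.84,2.39,0,0,0,0],[1.84,2.39,0,0,0,0],[1.84,2.39,0,0,0,0],[1.84,2.39,0,0,0,0],[1.84,2.39,0,0,0,0],[1.84,2.39,0,0,0,0],[1.84,2.39,0,0,0,0],[1.84,2.39,0,0,0,0],[0,0,0,0,0,0],[0,0,0,0,0,0],[0,0,0,0,0,0]]}}

```text
time_s: 8.07
tool_pos: [431.1, 130.5, 120.6]
eef_rot: [-3.141, -0.001, 3.021]
ft_force: [0.1, 0.0, -0.5]
finger_gap: 51.4
grip_force: 0.0
```

```bash
python3 -c "
from h import *
c=cap('wrist','w5.png');P=cloud(c)
k=(c['range_z']>0)&(P[...,2]>60)&(P[...,2]<75)&(abs(P[...,0]-432)<40)&(abs(P[...,1]-131)<40)
k[230:]=0
v,u=np.nonzero(k);q=P[k];print(k.sum(),q.mean(0) if k.any() else '',np.ptp(q,axis=0) if k.any() else '',u.mean(),v.mean())
go(432,131,34,83)
"
```

```text
930 [429.11119034 134.0598698   66.80939238] [22.80713235 23.13927871 10.16713133] 253.76021505376343 204.00967741935483
pos [431.5 130.2 120.8] ang 83.0 shift [-0.04  0.09  8.68] turn 0.0 n 2.6 tilt [ 0.001  0.001 -0.   ] q6 -1.31 t 8.1
row [-0.013  0.031  2.893] 0.0001 x 3
```

View pics/w5.png

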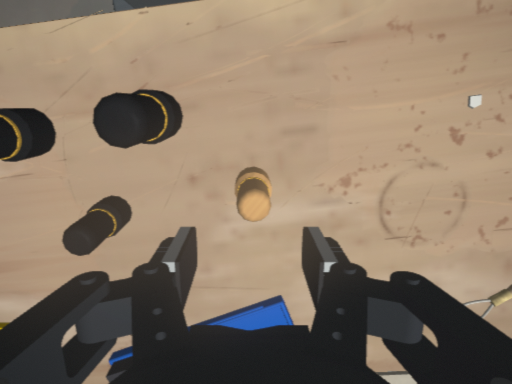

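{"api": "drive_tool", "payload": {"motion": [[0,0.2,2,0,0,0],[0,0,3,0,0,0],[0,0,2.5,0,0,0],[0,0,1.2,0,0,0],[0,0,0,0,0,0],[0,0,0,0,0,0],[0,0,0,0,0,0]]}}

```text
time_s: 8.7
tool_pos: [432.9, 132.3, 35.0]
eef_rot: [3.141, 0.001, 3.019]
ft_force: [-0.1, 0.1, -0.4]
finger_gap: 51.1
grip_force: 0.0
```

{"api": "drive_tool", "payload": {"motion": [[0,0,0,0,0,0],[0,0,0,0,0,0],[0,0,0,0,0,0],[0,0,0,0,0,0],[0,0,0,0,0,0],[0,0,0,0,0,0]], "fingers": 0.15, "squeeze": 60}}

```text
time_s: 9.2
tool_pos: [432.6, 132.8, 35.5]
eef_rot: [3.141, 0.003, 3.02]
ft_force: [0.0, -0.7, 6.3]
finger_gap: 22.0
grip_force: 58.7
```

{"api": "drive_tool", "payload": {"motion": [[0,0,-1,0,0,0],[0,0,-3,0,0,0],[0,0,-3,0,0,0],[0,0,-3,0,0,0],[0,0,-0.5,0,0,0],[0,0,0,0,0,0],[0,0,0,0,0,0]]}}

```text
time_s: 9.78
tool_pos: [430.9, 132.7, 139.0]
eef_rot: [-3.142, -0.0, 3.02]
ft_force: [-0.4, 0.7, -1.8]
finger_gap: 22.5
grip_force: 59.0
```

```bash
python3 -c "
from h import *
go(588,-243,142,83)
"
```

```text
pos [430.9 132.7 139. ] ang 83.0 shift [-20.15 -35.39  -0.31] turn 0.001 n 12.3 tilt [ 0.  0. -0.] q6 -1.31 t 9.8
row [-1.55  -2.722 -0.024] 0.0 x 13
```

{"api": "drive_tool", "payload": {"motion": [[-1.55,-2.72,0,0,0,0],[-1.55,-2.72,0,0,0,0],[-1.55,-2.72,0,0,0,0],[-1.55,-2.72,0,0,0,0],[-1.55,-2.72,0,0,0,0],[-1.55,-2.72,0,0,0,0],[-1.55,-2.72,0,0,0,0],[-1.55,-2.72,0,0,0,0],[-1.55,-2.72,0,0,0,0],[-1.55,-2.72,0,0,0,0],[-1.55,-2.72,0,0,0,0],[-1.55,0,0,0,0,0],[-1.55,0,0,0,0,0],[0,0,0,0,0,0],[0,0,0,0,0,0],[0,0,0,0,0,0]]}}

```text
time_s: 11.12
tool_pos: [593.4, -187.8, 137.5]
eef_rot: [3.14, -0.005, 3.02]
ft_force: [0.1, -0.4, -0.0]
finger_gap: 22.1
grip_force: 59.1
```

```bash
python3 -c "
from h import *
c=cap('wrist','w6.png');P=cloud(c);hsv=cv2.cvtColor(c['pixels'],cv2.COLOR_RGB2HSV)
ok=c['range_z']>0
f=ok&(P[...,2]>24)&(P[...,2]<33)&(hsv[...,2]<110)&(P[...,1]<-190)&(P[...,1]>-300)&(P[...,0]>500);f[290:]=0
q=P[f];r=cv2.minAreaRect(q[:,:2].astype(np.float32));print('foam',f.sum(),r,q.mean(0))
# hole: below the foam top inside the hull
n,l,s,ce=cv2.connectedComponentsWithStats((ok&(P[...,2]<23)&(hsv[...,1]<110)&(hsv[...,2]<120)).astype(np.uint8))
for i in range(1,n):
    if s[i,4]>300: print('hole',ce[i],s[i],pt(c,*ce[i],28))
go(588,-243,142,83)
"
```

```text
foam 8355 ((587.4284057617188, -242.62664794921875), (72.47882843017578, 110.15663146972656), 82.7211685180664) [ 579.99717559 -243.45642107   28.00062855]
hole [  3.81790123 125.99382716] [  0 102  10  48 324] [ 520.56107025 -375.54663195   28.        ]
hole [458.77529096 191.80125336] [ 434  132   78  142 1117] [619.5333972  -12.64961224  28.        ]
hole [183.99619565 185.19130435] [ 158  161   52   50 1840] [ 585.94886209 -241.50425835   28.        ]
hole [493.66874136 205.95919779] [ 473  179   39   54 1446] [635.85079126  17.57714932  28.        ]
pos [ 593.6 -187.8  138.1] ang 83.0 shift [-0.12 -5.55 -0.4 ] turn 0.001 n 1.7 tilt [-0.001  0.003  0.   ] q6 -1.87 t 11.2
row [-0.058 -2.773 -0.199] 0.0004 x 2
```

View pics/w6.png

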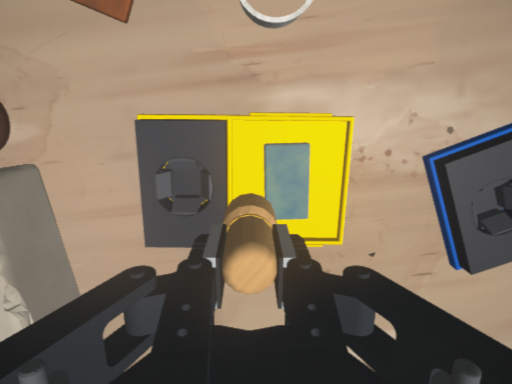

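```bash
cat >> h.py <<'E'
def held(ztop,c=None):
    c=c or cap('wrist');P=cloud(c);o=robot.get_obs();R=Ro.from_euler('xyz',o['eef_rot']).as_matrix()
    L=(P-o['tool_pos'])@R
    k=(c['range_z']>0)&(abs(L[...,0])<22)&(abs(L[...,1])<9)&(L[...,2]<5)&(L[...,2]>-45)
    q=L[k];t=np.percentile(q[:,2],2);tt=q[q[:,2]<t+2.5]
    print('held top',t.round(1),'ctr',tt.mean(0).round(1),'x span',np.percentile(tt[:,0],[1,99]).round(1),len(tt))
    for a in range(-30,30,6):
        s=q[(q[:,2]>a)&(q[:,2]<a+6)]
        if len(s)>30: print(a,len(s),np.percentile(s[:,0],[1,50,99]).round(1),s[:,1].mean().round(1))
E
python3 -c "
from h import *
held(0)"
```

```text
held top -32.9 ctr [  3.    0.3 -31.7] x span [-6.8 11.8] 1615
-30 473 [-6.1 12.  14. ] -0.2
-24 247 [ 9.2 12.8 14.2] 0.0
-18 213 [ 9.1 12.8 14.2] -0.2
-12 189 [ 9.1 12.8 14.2] 0.1
-6 168 [ 9.1 12.9 14.1] 0.1
0 156 [ 9.4 13.1 14.4] 0.1
```

{"api": "drive_tool", "payload": {"motion": [[-0.05,-2.75,0,0,0,0],[-0.15,-2.75,0,0,0,0],[0,0,2,0,0,0],[0,0,2.5,0,0,0],[0,0,1.5,0,0,0],[0,0,0,0,0,0],[0,0,0,0,0,0],[0,0,0,0,0,0]]}}

```text
time_s: 11.88
tool_pos: [591.1, -243.6, 80.6]
eef_rot: [-3.141, 0.002, 3.02]
ft_force: [0.3, -0.6, -0.1]
finger_gap: 22.4
grip_force: 59.2
```

```bash
python3 -c "
from h import *
go(589,-242.3,39)"
```

```text
pos [ 591.1 -243.6   80.6] ang 83.0 shift [0.23 0.1  4.16] turn 0.0 n 1.3 tilt [ 0.001 -0.002  0.   ] q6 -1.95 t 11.9
row [0.114 0.052 2.08 ] 0.0 x 2
```

{"api": "drive_tool", "payload": {"motion": [[0.2,0.1,0.5,0,0,0],[0,0,0.6,0,0,0],[0,0,0.5,0,0,0],[0,0,0.5,0,0,0],[0,0,0.4,0,0,0],[0,0,0,0,0,0],[0,0,0,0,0,0]]}}

```text
time_s: 12.47
tool_pos: [588.5, -242.2, 53.9]
eef_rot: [3.141, -0.001, 3.02]
ft_force: [1.2, -0.4, 0.4]
finger_gap: 22.3
grip_force: 59.2
```

```bash
python3 -c "
from h import *
go(589,-242.3,39)"
```

```text
pos [ 588.5 -242.2   53.9] ang 83.0 shift [-0.05 -0.    1.49] turn 0.0 n 0.5 tilt [-0.     0.001  0.   ] q6 -1.95 t 12.5
row [-0.053 -0.002  1.489] 0.0 x 1
```

{"api": "drive_tool", "payload": {"motion": [[0,0,0.25,0,0,0],[0,0,0.25,0,0,0],[0,0,0.25,0,0,0],[0,0,0.25,0,0,0],[0,0,0,0,0,0]]}}

```text
time_s: 12.88
tool_pos: [589.8, -243.3, 46.3]
eef_rot: [-3.14, 0.003, 3.02]
ft_force: [-0.4, -0.3, 1.6]
finger_gap: 22.2
grip_force: 59.5
```

{"api": "drive_tool", "payload": {"motion": [[0,0,0.2,0,0,0],[0,0,0.2,0,0,0],[0,0,0.1,0,0,0],[0,0,0,0,0,0],[0,0,0,0,0,0]]}}

```text
time_s: 13.3
tool_pos: [589.4, -243.0, 40.0]
eef_rot: [-3.141, 0.002, 3.02]
ft_force: [-0.9, -1.0, 5.1]
finger_gap: 22.3
grip_force: 59.9
```

{"api": "drive_tool", "payload": {"motion": [[0,0,0.1,0,0,0],[0,0,0.1,0,0,0],[0,0,0,0,0,0],[0,0,0,0,0,0]]}}

```text
time_s: 13.63
tool_pos: [589.5, -243.0, 39.5]
eef_rot: [-3.14, 0.003, 3.02]
ft_force: [-2.5, -0.3, 13.6]
finger_gap: 22.2
grip_force: 60.8
```

```bash
python3 -c "
from h import *
held(0)
s=cap('side');P=cloud(s);k=(s['range_z']>0)&(P[...,0]>560)&(P[...,0]<620)&(P[...,1]<-215)&(P[...,1]>-270)&(P[...,2]>40)&(P[...,2]<85)
go(0,0,0)"
```

```text
held top -33.4 ctr [  2.7   0.2 -32.3] x span [-6.9 11.6] 1642
-30 402 [ 4.7 12.  13.9] -0.0
-24 247 [ 8.9 12.5 13.9] 0.1
-18 207 [ 8.9 12.7 13.9] -0.1
-12 179 [ 9.2 12.5 14. ] 0.1
-6 174 [ 9.1 12.6 13.9] 0.2
0 146 [ 9.2 12.9 14.2] -0.1
pos [ 589.5 -243.    39.5] ang 83.0 shift [61.47 16.97  3.77] turn 0.0 n 19.4 tilt [ 0.001 -0.003  0.   ] q6 -1.95 t 13.7
row [3.074 0.849 0.189] 0.0 x 20
```

{"api": "drive_tool", "payload": {"motion": [[0,0,0.15,0,0,0],[0,0,0.1,0,0,0],[0,0,0,0,0,0],[0,0,0,0,0,0]]}}

```text
time_s: 14.07
tool_pos: [589.7, -243.0, 39.5]
eef_rot: [-3.14, 0.004, 3.02]
ft_force: [-5.5, 0.6, 25.3]
finger_gap: 22.3
grip_force: 62.2
```

Stiff at the floor, so it is home. Relax, release and rise.

{"api": "drive_tool", "payload": {"motion": [[0,0,-0.2,0,0,0],[0,0,-0.2,0,0,0],[0,0,0,0,0,0]]}}

```text
time_s: 14.32
tool_pos: [589.4, -242.9, 39.6]
eef_rot: [-3.141, 0.002, 3.02]
ft_force: [-0.0, -2.9, 6.7]
finger_gap: 22.2
grip_force: 60.1
```

{"api": "drive_tool", "payload": {"motion": [[0,0,0,0,0,0],[0,0,0,0,0,0],[0,0,0,0,0,0],[0,0,0,0,0,0],[0,0,-1.5,0,0,0],[0,0,-3,0,0,0],[0,0,-3,0,0,0],[0,0,-2,0,0,0],[0,0,0,0,0,0],[0,0,0,0,0,0]], "fingers": 0.6}}

```text
time_s: 15.15
tool_pos: [589.2, -242.4, 134.8]
eef_rot: [-3.141, 0.002, 3.02]
ft_force: [-0.4, -0.2, -0.2]
finger_gap: 51.2
grip_force: 0.0
```

```bash
cat >> h.py <<'E'
def top(x,y,lo,hi,r=30,cams=('wrist','side','scene')):
    for n in cams:
        c=cap(n);P=cloud(c);k=(c['range_z']>0)&(np.hypot(P[...,0]-x,P[...,1]-y)<r)&(P[...,2]>lo)&(P[...,2]<hi)
        q=P[k]
        if len(q)<10: print(n,'none');continue
        v,u=np.nonzero(k);T=np.percentile(q[:,2],97);tt=q[q[:,2]>T-3]
        print(n,len(q),'px',u.mean().round(),v.mean().round(),'z97',T.round(1),'topctr',tt.mean(0).round(1),'min',q.min(0).round(1)[:2],'max',q.max(0).round(1)[:2])
E
python3 -c "
from h import *
top(588,-243,45,90)
go(444,-153,110,83)"
```

```text
wrist 1028 px 249.0 195.0 z97 73.0 topctr [ 587.  -242.1   71.7] min [ 575.6 -253.9] max [ 599.2 -230.4]
side 113 px 312.0 226.0 z97 74.1 topctr [ 587.9 -243.7   72.8] min [ 576.5 -256.1] max [ 598.9 -235. ]
scene 77 px 326.0 188.0 z97 74.5 topctr [ 585.  -242.1   73.2] min [ 573.4 -252.9] max [ 599.7 -230. ]
pos [ 587.6 -241.6  132. ] ang 83.0 shift [15.32  7.05  2.27] turn 0.0 n 5.2 tilt [-0.001  0.003  0.   ] q6 -1.95 t 15.3
row [2.553 1.175 0.378] 0.0001 x 6
```

{"api": "drive_tool", "payload": {"motion": [[2.55,1.18,0,0,0,0],[2.55,1.18,0,0,0,0],[2.55,1.18,0,0,0,0],[2.55,1.18,0.5,0,0,0],[2.55,1.18,1,0,0,0],[2.55,1.18,1,0,0,0],[0,0,0,0,0,0],[0,0,0,0,0,0],[0,0,0,0,0,0]], "fingers": 1}}

```text
time_s: 16.05
tool_pos: [445.7, -153.6, 108.4]
eef_rot: [3.141, -0.0, 3.02]
ft_force: [0.7, -0.2, -0.0]
finger_gap: 85.5
grip_force: 0.0
```

```bash
python3 -c "
from h import *
for n in('wrist','side','scene'):
    c=cap(n);P=cloud(c);k=(c['range_z']>0)&(np.hypot(P[...,0]-444,P[...,1]+153)<48)&(P[...,2]>23)&(P[...,2]<45)
    q=P[k];h=cv2.minEnclosingCircle(q[:,:2].astype(np.float32));print(n,len(q),h,q[:,2].max(),q[:,:2].min(0),q[:,:2].max(0))
go(444,-153,9,83)"
```

```text
wrist 1316 ((441.8485412597656, -149.19821166992188), 31.176176071166992) 32.04333256056578 [ 410.81498326 -179.91087573] [ 472.66090101 -118.19103651]
side 139 ((444.26995849609375, -149.7633056640625), 31.982542037963867) 33.95383162153911 [ 413.64273771 -180.70326991] [ 474.21765279 -118.28166585]
scene 111 ((443.2852478027344, -149.30567932128906), 32.272193908691406) 33.61933758449867 [ 412.72566327 -178.49901282] [ 473.4449047  -117.79051769]
pos [ 446.7 -154.2  108.9] ang 83.0 shift [0.29 0.09 9.99] turn 0.0 n 3.0 tilt [ 0.    -0.001  0.   ] q6 -1.93 t 16.2
row [0.073 0.023 2.499] 0.0001 x 4
```

{"api": "drive_tool", "payload": {"motion": [[0.33,0.42,1,0,0,0],[0,0,3,0,0,0],[0,0,3,0,0,0],[0,0,2,0,0,0],[0,0,1,0,0,0],[0,0,0,0,0,0],[0,0,0,0,0,0]]}}

```text
time_s: 16.78
tool_pos: [443.2, -149.3, 8.5]
eef_rot: [3.141, -0.001, 3.02]
ft_force: [-0.4, -1.1, -0.1]
finger_gap: 85.0
grip_force: 0.0
```

{"api": "drive_tool", "payload": {"motion": [[0,0,0,0,0,0],[0,0,0,0,0,0],[0,0,0,0,0,0],[0,0,0,0,0,0],[0,0,0,0,0,0]], "fingers": 0.6, "squeeze": 40}}

```text
time_s: 17.2
tool_pos: [443.8, -149.7, 10.7]
eef_rot: [-3.14, 0.003, 3.02]
ft_force: [-1.6, -1.2, 7.3]
finger_gap: 57.6
grip_force: 41.0
```

{"api": "drive_tool", "payload": {"motion": [[0,0,-1,0,0,0],[0,0,-3,0,0,0],[0,0,-3,0,0,0],[0,0,-3,0,0,0],[0,0,-2,0,0,0],[0,0,0,0,0,0],[0,0,0,0,0,0]]}}

```text
time_s: 17.78
tool_pos: [443.5, -149.3, 130.6]
eef_rot: [-3.14, 0.004, 3.02]
ft_force: [-0.1, -0.1, -0.7]
finger_gap: 57.5
grip_force: 43.0
```

```bash
python3 -c "
from h import *
a=np.radians(15);R=np.array([[np.cos(a),-np.sin(a)],[np.sin(a),np.cos(a)]]);T=np.array([624.5,73]);print('cutter goal',T+R@[0,46],'socket',T+R@[0,-52])
g=T+R@[0,46];go(g[0],g[1],120,105)
c=cap('wrist','w7.png')"
```

```text
cutter goal [612.59432393 117.43258801] socket [637.95859035  22.77185703]
pos [ 443.5 -149.3  130.6] ang 83.0 shift [-13.54  28.53   1.07] turn -0.384 n 9.6 tilt [ 0.001 -0.004  0.   ] q6 -1.92 t 17.8
row [-1.354  2.853  0.107] -0.0384 x 10
```

View pics/w7.png

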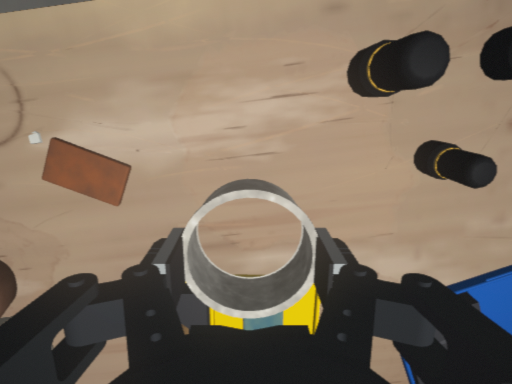

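{"api": "drive_tool", "payload": {"motion": [[-1.35,2.85,0,0,0,0],[-1.35,2.85,0,0,0,0],[-1.35,2.85,0,0,0,0],[-1.35,2.85,0,0,0,0],[-1.35,2.85,0,0,0,0],[-1.35,2.85,0,0,0,0],[-1.35,2.85,0,0,0,0],[-1.35,2.85,0,0,0,0],[-1.35,2.85,0,0,0,0],[-1.35,2.85,0,0,0,0],[0,0,0,0,0,-0.096],[0,0,0,0,0,-0.096],[0,0,0,0,0,-0.096],[0,0,0,0,0,-0.096],[0,0,0,0,0,0],[0,0,0,0,0,0],[0,0,0,0,0,0]]}}

```text
time_s: 19.25
tool_pos: [610.6, 117.5, 127.7]
eef_rot: [3.141, -0.002, -2.882]
ft_force: [-0.5, -0.0, -0.9]
finger_gap: 57.3
grip_force: 43.1
```

```bash
python3 -c "
from h import *
c=cap('wrist','w8.png');P=cloud(c);hsv=cv2.cvtColor(c['pixels'],cv2.COLOR_RGB2HSV);ok=c['range_z']>0
k=ok&(P[...,2]<30)&(cv2.inRange(hsv,(105,120,50),(130,255,255))>0)&(P[...,0]>500);q=P[k]
print('blue',len(q),cv2.minAreaRect(q[:,:2].astype(np.float32)))
f=ok&(P[...,2]>24)&(P[...,2]<33)&(hsv[...,2]<110)&(P[...,1]<100)&(P[...,1]>-50)&(P[...,0]>540);f[290:]=0
q=P[f];print('foam',len(q),cv2.minAreaRect(q[:,:2].astype(np.float32)))
go(612.6,117.4,20,105)"
```

```text
blue 14973 ((624.829833984375, 74.15247344970703), (122.15924072265625, 182.39991760253906), 14.930696487426758)
foam 9216 ((638.0735473632812, 23.86357879638672), (110.33891296386719, 72.8887710571289), 14.797898292541504)
pos [610.8 117.5 128.1] ang 104.9 shift [-0.19 -0.06 10.81] turn -0.001 n 3.3 tilt [-0.     0.001  0.   ] q6 -1.75 t 19.3
row [-0.047 -0.014  2.702] -0.0003 x 4
```

View pics/w8.png

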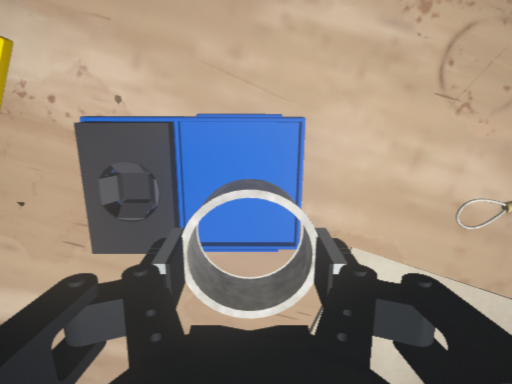

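{"api": "drive_tool", "payload": {"motion": [[-0.19,0,2.5,0,0,0],[0,0,3,0,0,0],[0,0,3,0,0,0],[0,0,1.5,0,0,0],[0,0,0.7,0,0,0],[0,0,0.2,0,0,0],[0,0,0,0,0,0],[0,0,0,0,0,0]]}}

```text
time_s: 19.97
tool_pos: [614.3, 118.2, 21.2]
eef_rot: [-3.141, 0.003, -2.88]
ft_force: [0.2, 0.4, -0.3]
finger_gap: 57.4
grip_force: 43.1
```

{"api": "drive_tool", "payload": {"motion": [[0,0,0.3,0,0,0],[0,0,0.2,0,0,0],[0,0,0.1,0,0,0],[0,0,0,0,0,0],[0,0,0,0,0,0]]}}

```text
time_s: 20.38
tool_pos: [613.6, 118.2, 14.8]
eef_rot: [-3.141, 0.002, -2.879]
ft_force: [-0.3, -0.4, 3.9]
finger_gap: 57.5
grip_force: 43.4
```

{"api": "drive_tool", "payload": {"motion": [[0,0,0,0,0,0],[0,0,0,0,0,0],[0,0,0,0,0,0],[0,0,0,0,0,0],[0,0,-1,0,0,0],[0,0,-3,0,0,0],[0,0,-3,0,0,0],[0,0,-3,0,0,0],[0,0,-1,0,0,0],[0,0,0,0,0,0],[0,0,0,0,0,0]], "fingers": 0.87}}

```text
time_s: 21.3
tool_pos: [613.0, 118.1, 124.2]
eef_rot: [-3.142, 0.001, -2.879]
ft_force: [-0.2, 0.2, -0.7]
finger_gap: 74.1
grip_force: 0.0
```

```bash
python3 -c "
from h import *
c=cap('wrist','w9.png');P=cloud(c)
k=(c['range_z']>0)&(np.hypot(P[...,0]-612,P[...,1]-118)<45)&(P[...,2]>28)&(P[...,2]<45);k[240:]=0
q=P[k];print(len(q),cv2.minEnclosingCircle(q[:,:2].astype(np.float32)),np.percentile(q[:,2],[5,50,95,99]))
top(442.5,10,50,85,cams=('side','scene'))
go(442,11,120,105)"
```

```text
1147 ((611.647705078125, 118.5347671508789), 31.140308380126953) [29.840879   34.01400897 35.09720142 35.44002906]
side 68 px 223.0 185.0 z97 72.7 topctr [441.3   9.   71.2] min [431.7  -3.9] max [453.5  15.5]
scene 59 px 232.0 189.0 z97 70.2 topctr [439.2   9.7  68.8] min [429.8  -1.6] max [452.3  21.3]
pos [611.7 118.  121.9] ang 105.0 shift [19.16 -5.93  0.26] turn 0.0 n 6.1 tilt [-0.001  0.004  0.   ] q6 -1.75 t 21.4
row [ 2.737 -0.848  0.037] 0.0001 x 7
```

View pics/w9.png

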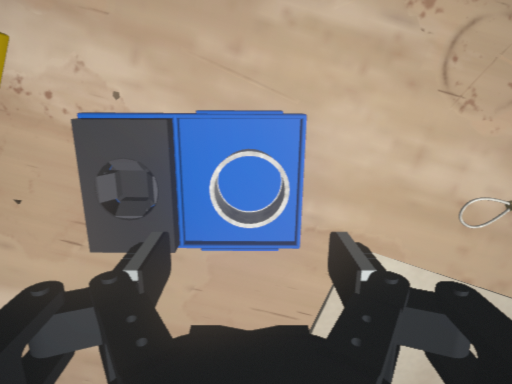

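{"api": "drive_tool", "payload": {"motion": [[2.74,-0.85,0,0,0,0],[2.74,-0.85,0,0,0,0],[2.74,-0.85,0,0,0,0],[2.74,-0.85,0,0,0,0],[2.74,-0.85,0,0,0,0],[2.74,-0.85,0,0,0,0],[2.74,-0.85,0,0,0,0],[0,0,0,0,0,0],[0,0,0,0,0,0],[0,0,0,0,0,0]], "fingers": 0.6}}

```text
time_s: 22.28
tool_pos: [443.8, 11.0, 123.4]
eef_rot: [3.141, 0.0, -2.88]
ft_force: [0.8, 0.4, -0.3]
finger_gap: 51.6
grip_force: 0.0
```

```bash
python3 -c "
from h import *
top(442,10,60,80,cams=('wrist',))
go(442,10,34,105)"
```

```text
wrist 907 px 248.0 200.0 z97 69.0 topctr [440.9  10.1  67.7] min [429.8  -1.4] max [452.8  21.9]
pos [444.2  11.1 123.5] ang 105.0 shift [ 0.25 -0.05  8.95] turn 0.0 n 2.7 tilt [-0. -0.  0.] q6 -1.97 t 22.3
row [ 0.082 -0.017  2.984] 0.0001 x 3
```

{"api": "drive_tool", "payload": {"motion": [[0.32,0,2,0,0,0],[0,0,3,0,0,0],[0,0,2.7,0,0,0],[0,0,1.2,0,0,0],[0,0,0,0,0,0],[0,0,0,0,0,0],[0,0,0,0,0,0]]}}

```text
time_s: 22.92
tool_pos: [441.7, 10.3, 35.4]
eef_rot: [-3.141, 0.002, -2.879]
ft_force: [0.2, -0.3, 0.4]
finger_gap: 50.8
grip_force: 0.0
```

{"api": "drive_tool", "payload": {"motion": [[0,0,0,0,0,0],[0,0,0,0,0,0],[0,0,0,0,0,0],[0,0,0,0,0,0],[0,0,0,0,0,0],[0,0,0,0,0,0]], "fingers": 0.15, "squeeze": 60}}

```text
time_s: 23.42
tool_pos: [441.2, 10.0, 36.0]
eef_rot: [-3.141, 0.003, -2.88]
ft_force: [0.3, -0.5, 6.4]
finger_gap: 22.2
grip_force: 58.8
```

{"api": "drive_tool", "payload": {"motion": [[0,0,-1,0,0,0],[0,0,-3,0,0,0],[0,0,-3,0,0,0],[0,0,-3,0,0,0],[0,0,-0.5,0,0,0],[0,0,0,0,0,0],[0,0,0,0,0,0]]}}

```text
time_s: 24.0
tool_pos: [439.5, 10.1, 139.5]
eef_rot: [3.141, -0.0, -2.879]
ft_force: [0.7, 0.4, -1.1]
finger_gap: 22.2
grip_force: 59.0
```

```bash
python3 -c "
from h import *
held(0)
go(638.1,23.9,140,105)"
```

```text
held top -33.6 ctr [  0.1   0.3 -32.6] x span [-9.6  9.1] 1620
-30 379 [ 5.   9.4 11.1] 0.0
-24 243 [ 6.   9.9 11.1] 0.0
-18 206 [ 6.   9.9 11.2] -0.0
-12 190 [ 6.1  9.8 11.2] -0.1
-6 172 [ 6.3  9.9 11.2] 0.2
0 146 [ 6.1 10.  11.3] -0.0
pos [438.9  10.2 138.7] ang 105.0 shift [-19.59  -3.84  -0.18] turn 0.0 n 6.1 tilt [-0.001  0.002  0.   ] q6 -1.97 t 24.1
row [-2.799 -0.549 -0.025] 0.0001 x 7
```

{"api": "drive_tool", "payload": {"motion": [[-2.8,-0.55,0,0,0,0],[-2.8,-0.55,0,0,0,0],[-2.8,-0.55,0,0,0,0],[-2.8,-0.55,0,0,0,0],[-2.8,-0.55,0,0,0,0],[-2.8,-0.55,0,0,0,0],[-2.8,-0.55,0,0,0,0],[0,0,2,0,0,0],[0,0,2.5,0,0,0],[0,0,1.3,0,0,0],[0,0,0,0,0,0],[0,0,0,0,0,0],[0,0,0,0,0,0]]}}

```text
time_s: 25.13
tool_pos: [639.5, 23.7, 81.5]
eef_rot: [3.141, -0.0, -2.879]
ft_force: [0.7, -0.3, -0.4]
finger_gap: 22.4
grip_force: 59.0
```

```bash
python3 -c "
from h import *
go(638,23.7,39,105)"
```

```text
pos [639.5  23.7  81.5] ang 105.0 shift [0.14 0.04 4.25] turn 0.0 n 1.3 tilt [-0.  0.  0.] q6 -1.9 t 25.1
row [0.072 0.02  2.127] 0.0002 x 2
```

{"api": "drive_tool", "payload": {"motion": [[0.14,0,0.5,0,0,0],[0,0,0.6,0,0,0],[0,0,0.5,0,0,0],[0,0,0.5,0,0,0],[0,0,0.5,0,0,0],[0,0,0,0,0,0],[0,0,0,0,0,0]]}}

```text
time_s: 25.72
tool_pos: [637.8, 23.4, 55.4]
eef_rot: [3.141, -0.001, -2.879]
ft_force: [0.8, -0.4, -0.8]
finger_gap: 22.3
grip_force: 59.0
```

{"api": "drive_tool", "payload": {"motion": [[0,0,0.25,0,0,0],[0,0,0.25,0,0,0],[0,0,0.25,0,0,0],[0,0,0.25,0,0,0],[0,0,0,0,0,0],[0,0,0,0,0,0]]}}

```text
time_s: 26.22
tool_pos: [638.8, 23.3, 47.6]
eef_rot: [-3.141, 0.002, -2.879]
ft_force: [-2.5, -0.1, 8.0]
finger_gap: 22.3
grip_force: 60.1
```

{"api": "drive_tool", "payload": {"motion": [[0,0,0.2,0,0,0],[0,0,0.2,0,0,0],[0,0,0.1,0,0,0],[0,0,0,0,0,0],[0,0,0,0,0,0]]}}

```text
time_s: 26.63
tool_pos: [638.6, 23.3, 41.5]
eef_rot: [-3.141, 0.001, -2.879]
ft_force: [-1.5, -0.3, 5.0]
finger_gap: 22.3
grip_force: 59.6
```

{"api": "drive_tool", "payload": {"motion": [[0,0,0.1,0,0,0],[0,0,0.1,0,0,0],[0,0,0,0,0,0],[0,0,0,0,0,0]]}}

```text
time_s: 26.97
tool_pos: [638.5, 23.3, 40.1]
eef_rot: [-3.141, 0.001, -2.879]
ft_force: [-2.2, 0.2, 9.9]
finger_gap: 22.6
grip_force: 60.1
```

{"api": "drive_tool", "payload": {"motion": [[0,0,0.15,0,0,0],[0,0,0.15,0,0,0],[0,0,0,0,0,0],[0,0,0,0,0,0]]}}

```text
time_s: 27.3
tool_pos: [638.8, 23.3, 39.9]
eef_rot: [-3.141, 0.003, -2.879]
ft_force: [-6.2, -0.1, 22.9]
finger_gap: 22.2
grip_force: 61.7
```

{"api": "drive_tool", "payload": {"motion": [[0,0,-0.2,0,0,0],[0,0,-0.2,0,0,0],[0,0,0,0,0,0]]}}

```text
time_s: 27.55
tool_pos: [638.4, 23.3, 40.1]
eef_rot: [-3.141, 0.001, -2.879]
ft_force: [-0.9, 0.1, 4.9]
finger_gap: 22.1
grip_force: 60.2
```

{"api": "drive_tool", "payload": {"motion": [[0,0,0,0,0,0],[0,0,0,0,0,0],[0,0,0,0,0,0],[0,0,0,0,0,0],[0,0,-1.5,0,0,0],[0,0,-3,0,0,0],[0,0,-3,0,0,0],[0,0,-2,0,0,0],[0,0,0,0,0,0],[0,0,0,0,0,0]], "fingers": 0.6}}

```text
time_s: 28.38
tool_pos: [638.9, 23.3, 136.0]
eef_rot: [-3.141, 0.003, -2.879]
ft_force: [0.2, 0.3, 1.3]
finger_gap: 51.1
grip_force: 0.0
```

```bash
python3 -c "
from h import *
top(638,23.5,45,90,cams=('wrist','scene'))
c=cap('side','fin.png')
top(588,-243,45,90,cams=('scene','side'))
cv2.imwrite('pics/fin2.png',cv2.resize(c['pixels'][140:320,150:390,::-1],(800,600),interpolation=cv2.INTER_CUBIC))"
```

```text
wrist 1019 px 250.0 196.0 z97 73.0 topctr [638.   24.   71.8] min [626.4  12.4] max [649.5  35.8]
scene 61 px 258.0 161.0 z97 74.3 topctr [635.9  24.1  73.1] min [625.1  10.8] max [649.8  35.5]
scene 79 px 326.0 188.0 z97 75.0 topctr [ 585.6 -240.8   73.7] min [ 574.  -252.6] max [ 598.  -230.1]
side 115 px 312.0 226.0 z97 74.9 topctr [ 587.2 -243.4   73.7] min [ 576.9 -256.7] max [ 599.4 -234.5]
```

View pics/fin2.png

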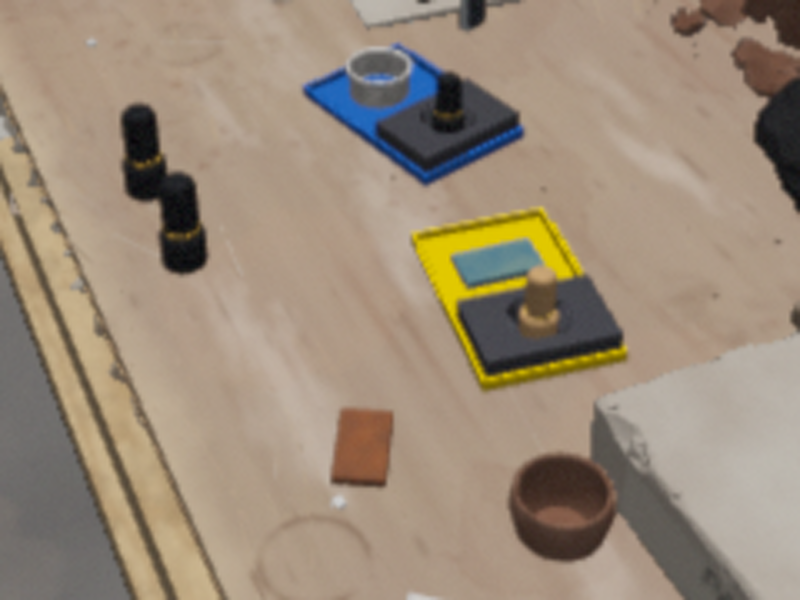

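The overview shows all four items in place: tile (497,262), pale stamp (538,300), cutter (378,77) and black stamp (449,103). The brown tile and the pot are undisturbed, and both stamp tops measure about 72–73 mm, i.e. fully home.

```bash
python3 -c "
from plant import robot
print(robot.close_job())"
```

```text
the job is handed in; nothing more can be done
None
```

Both kits are made up and the job is handed in at about 28.5 s: tile and pale stamp in the yellow tray, cutter and smallest black stamp in the blue tray, both stamps pressed home, and the brown tile and pinch pot not touched.

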